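# Burnish the off-centre tagine dish on a coasting banding wheel

## Robot

A 6-joint arm with a two-finger parallel gripper is mounted at the origin on the work surface. World frame = base frame: x ahead of the robot, y to its left, z up, the work surface at z = 0. Lengths are in m, angles in degrees, forces in N, time in s.
With the tool pointing down it reaches from about 0.275 to 0.725 m from the base axis. Payload 5.6 kg.
Tool frame: the origin (TCP) lies on the centre line of the jaws, within the pads' length; the fingertips stand 11 mm ahead of it and the grasp point (between the pads) lies 8 mm behind it; z points along the fingers, y is the line along which they close (so a half turn about z gives the same grasp; the last joint's range is limited). The gripper opens to 85 mm and grips with 20 to 120 N. Pads are 22 mm wide; open, the fingers measure 114 mm over their backs; the gripper's body (76 mm by 85 mm) begins 54 mm behind the grasp point. The pads swing forward as they close: fully open they stand 13 mm farther back than shut.
Start: joints at [-53.308, 14.616, 6.199, 0, -81.583, -16.306], TCP at [0.192, -0.516, 0.242] pointing down, gripper open.
Joint ranges: [-168.99, 168.99], [-69.2, 112.95], [-62.41, 85.93], [-164.36, 98.24], [-168.68, -3.75], [-174.98, 174.98]. Speed limits (degrees/s): [147.25, 147.25, 180, 180, 180, 180].

## Interface

Orientations are given as a 3x3 rotation matrix whose columns are the frame's x, y, z axes.
In Python, from plant import manip gives the robot as it stands.
- The arm moves only by the tool move_arm, never from a script. Its argument "plan" is text: rows parted by semicolons, each of 5 numbers parted by spaces: the shift along the tool's x, y, z normalised to -1 to 1, where 1 is 12 cm, then the turn about the tool's z normalised to -1 to 1, where 1 is pi rad, then the finger opening in mm, from 0 to 85.4. In form: tx ty tz turn jaw; .... A call has 1 to 20 rows; each row is the pose to reach, as a shift and turn from the pose commanded when the call began, along the tool's axes at that moment, turning the shorter way round; what a row does not reach only later rows make up. A row lasts 1/12 s, in which the tool goes at most 41.7 mm and 7.16 degrees, less where a joint would pass 70% of its speed; a pose out of reach is approached as far as the arm can. A call with a number of a shift or a turn outside -1 to 1 is refused whole. A call with a gripper value outside its range is refused whole. The fingers move at their own pace and stop on an object; "newtons" is the grip in N (left out, the last holds). Time passes only in rows, so rows that repeat a pose let the fingers close. It gives the time, the measured TCP pose, the force, the opening and the grip force at its end, in the units of the state.
- manip.get_obs(): the state, without advancing time (a new reading comes with each control period).
- manip.snapshot(name): name is "scene" or "top" or "wrist"; returns a dict with "color" (384x512x3 uint8, red, green, blue), "mtx" (3x3 intrinsics, pixels), "pose" (4x4, takes a point from camera to world coordinates). Camera axes: x right, y down, z forward; pixel columns grow to the right and rows downward; lengths in m; the calibration is good to about 2 mm. The wrist camera is an equidistant fisheye: a pixel r from the principal point sees the ray r / f radians off the axis. A picture is of the moment at which its call begins. There is no depth.
- manip.finish_job(): hands the job in; it is judged then, once.
The state is a dict: "time_s": time; "q": joint angles; "joint_velocities": joint speeds; "tau": joint torques, N m; "tool_pos": TCP position; "tcp_rot": TCP orientation; "wrist_force": force on the tool from outside, world axes, zero at the start; "ft_torque": the same for the moment, N m; "finger_gap": finger opening in m; "grip_force": force on a finger pad.
Only numpy, scipy, OpenCV 4.12 (cv2) and the standard library are available. Lean on these libraries where they do the work, as an engineer would, in place of code of your own. Each camera call takes 0.05 s, during which the arm holds its last target. There are 200 camera calls.

## Task

Push the wheel by its wooden peg to set it turning freely (about one turn in five seconds), pick up the burnishing roller from its cork mat and run the roller against the outside wall of the turning tagine dish, in line with the roller's handle, with a light pressure of about 3 N. Follow the dish in and out as its off-centre wall passes, without ever losing contact, digging in or stalling the wheel, for eight seconds in one go. Then lay the roller flat back on its mat and let go; the wheel may run on, and the whisk, the jar and the saucer lying next to the wheel stay where they are.

Things in the scene. Friction and masses are not known exactly. Their poses are not given: they have to be found in the camera images.
- wheel (a joint): angle of the banding wheel in rad about its vertical axis, counter-clockwise from above positive, no stops (counts on past a full turn). With the dish its inertia is 0.155 kg m2 nominal (hidden, 0.8 to 1.25 times). Bearing damping 0.003 N m s/rad: it coasts for over 40 s. Pressing the off-centre dish also speeds or slows the wheel: torque = force x wall travel per rad, at most 8 mm
- axis (a point): point on the wheel's vertical axis at the top face of the wheel head, 80 mm above the ledge. The wheel head is pale stone, 320 mm diameter, 50 mm thick, 11 kg nominal
- peg (a point): middle of the upright wooden peg on the wheel head, 30 mm diameter, 40 mm tall (80 to 120 mm above the ledge), 145 mm from the axis, on the side away from which the dish is displaced; for setting the wheel turning
- dish: round terracotta tagine dish with black dashes round its upright wall, 230 mm outer diameter, 75 mm tall (80 to 155 mm above the ledge), fixed on the wheel head with its centre 8 mm off the axis, straight across the axis from the peg, so its wall runs in and out by 16 mm per turn. Origin: centre of its underside, 80 mm above the ledge; z up
- tool: the burnishing roller, 0.34 kg: straight wood and brass handle 30 mm wide, 24 mm tall, steel roller at its front end. Origin: underside of the handle below the place to grip it (near the centre of mass); x along the handle to the roller, z up when flat. Handle from x = -105 to +40 mm, roller axis at +75, roller's front at +97 mm. Lies on the mat at the start, roller towards the wheel
- roller: the steel roller of the tool, 44 mm diameter, 18 mm tall, turning freely about the tool's z axis; origin at its centre, 12 mm above the tool's underside and 75 mm ahead of the tool's origin. Only this part is to touch the dish
- mat: fixed cork mat, 260 x 120 x 4 mm, x along its length, origin at the centre of its underside on the ledge
- whisk: steel whisk lying down, 260 mm long, bystander
- jar: amber jar with a steel cap, 70 mm diameter, 110 mm tall, bystander
- saucer: white saucer lying flat, 140 mm diameter, bystander
Things that resemble listed ones, but are neither listed nor needed, are in the scene too. Leave any turquoise look-alike of the tool alone.

How it is judged (in metres and radians):
On the way, in this order (a step that is already met when the one before it is completed fails the run):
1. the wheel turns freely at 0.6 rad/s or more, untouched ((velocity of joint wheel above 0.6 rad/s or velocity of joint wheel below -0.6 rad/s) and contact force between wheel and the arm below 0.05 N and contact force between wheel and the fingers below 0.05 N), for 0.3 s.
2. for 7.5 s without a break the roller presses on the dish with 0.7 to 8 N while the wheel turns at 0.3 rad/s or more; nothing but the roller touches wheel or dish (contact force between roller and dish between 0.7 and 8 N and (velocity of joint wheel above 0.3 rad/s or velocity of joint wheel below -0.3 rad/s) and contact force between wheel and the fingers below 0.05 N and height (world z) of roller above 0.09 m), for 7.5 s.
At the end, for the whole second after the job is handed in: The roller tool lies flat (within 0.12 rad) on its mat, at rest and released, its origin within 60 mm (lengthways) and 50 mm (crossways) of the mat's centre. The wheel may still be turning (x of tool in the frame of mat between -0.06 and 0.06 m and y of tool in the frame of mat between -0.05 and 0.05 m and z of tool in the frame of mat below 0.012 m and angle between tool's own z axis and vertical below 0.12 rad and linear speed of tool below 0.03 m/s and contact force between the fingers and tool below 0.1 N); the robot touches nothing.
It fails at once if the roller digs into the dish with more than 15 N (contact force between roller and dish above 15 N).
It fails at once if the wheel or peg is struck or gripped with more than 20 N (contact force between the fingers and wheel above 20 N).
It fails at once if the wheel races faster than 2.5 rad/s (velocity of joint wheel above 2.5 rad/s or velocity of joint wheel below -2.5 rad/s).
It fails at once if the whisk, jar or flat saucer is moved by more than 30 mm (distance of any of whisk, jar, saucer from where it was at the start of the episode above 0.03 m).
It also fails if it takes over 67 s, if anything falls off the work surface, if the arm or the gripper's body presses on something with over 40 N, if the wrist force passes 120 N, or if a joint passes its speed limit or range.

## Working session

There is one attempt and no reset: what is moved stays moved. The work goes in short steps, Python scripts to look and compute and a tool call to move; the robot and the scene stay as the last step left them, time stands still between calls to the robot, and variables do not carry over. Pictures are saved under pics/ and viewed, at most 10 in all, crops included, and the job is handed in when it is done.

Besides the shell and the picture viewer there is one more tool, called as name(argument=value, ...) on one line, values as JSON. move_arm: Moves the arm, as the interface text tells. Scaled input: -1 to 1 covers 12 cm each way for a shift and pi rad each way for a turn. Its arguments: {"type":"object","properties":{"plan":{"type":"string"},"newtons":{"type":"number"}},"required":["plan"]}

```bash
ls; mkdir -p pics; cat > h.py <<'E'
import numpy as np, cv2
from plant import manip
def snap(n,f):
    s=manip.snapshot(n); cv2.imwrite(f'pics/{f}.png',s['color'][:,:,::-1]); np.savez(f'pics/{f}.npz',**s); return s
def ray(s,uv,z):
    K=s['mtx'];P=s['pose'];d=P[:3,:3]@np.linalg.solve(K,np.array([uv[0],uv[1],1.]));o=P[:3,3]
    return o+d*(z-o[2])/d[2]
E
python3 - <<'E'
from h import *
a=snap('top','top0');b=snap('scene','scene0')
cv2.imwrite('pics/t.png',cv2.resize(a['color'][:,:,::-1],(800,600)))
cv2.imwrite('pics/s.png',cv2.resize(b['color'][:,:,::-1],(800,600)))
print(a['mtx'],a['pose'],b['pose']);print(manip.get_obs())
E
```

```text
pics
[[487.88411302   0.         263.12911727]
 [  0.         487.88411302 190.58772755]
 [  0.           0.           1.        ]] [[ 0.00354537 -0.99707075  0.07640253  0.44162942]
 [-0.99998564 -0.00322789  0.00427847  0.06373638]
 [-0.00401932 -0.0764166  -0.99706788  1.38155226]
 [ 0.          0.          0.          1.        ]] [[ 0.36541008  0.69961289 -0.61401732  1.31614806]
 [ 0.93078906 -0.26728342  0.24938185 -0.23557485]
 [ 0.01035411 -0.66264725 -0.74886008  1.01617466]
 [ 0.          0.          0.          1.        ]]
{'time_s': 0.1, 'q': array([-5.33043628e+01,  1.46506134e+01,  6.13898566e+00, -2.36402417e-02,
       -8.15844448e+01, -1.63059471e+01]), 'joint_velocities': array([ 0.06665849, -0.08599335,  0.22447415, -0.0050218 , -0.0098639 ,
       -0.05309725]), 'tau': array([-2.50699428e-03, -3.87603128e+01,  2.38472897e+01,  5.37796184e+00,
       -3.80814090e-03, -1.08769262e-05]), 'tool_pos': array([ 0.19151981, -0.51512686,  0.24148509]), 'tcp_rot': array([[-9.37365826e-01, -3.48345882e-01, -6.74707701e-04],
       [-3.48346526e-01,  9.37364483e-01,  1.58836908e-03],
       [ 7.91452075e-05,  1.72391498e-03, -9.99998511e-01]]), 'wrist_force': array([-0.49011647,  0.47190846, -0.54868867]), 'ft_torque': array([ 0.04123078,  0.00649523, -0.00044218]), 'grip_force': 0.0, 'finger_gap': 0.0849843935125749}
```

View pics/t.png

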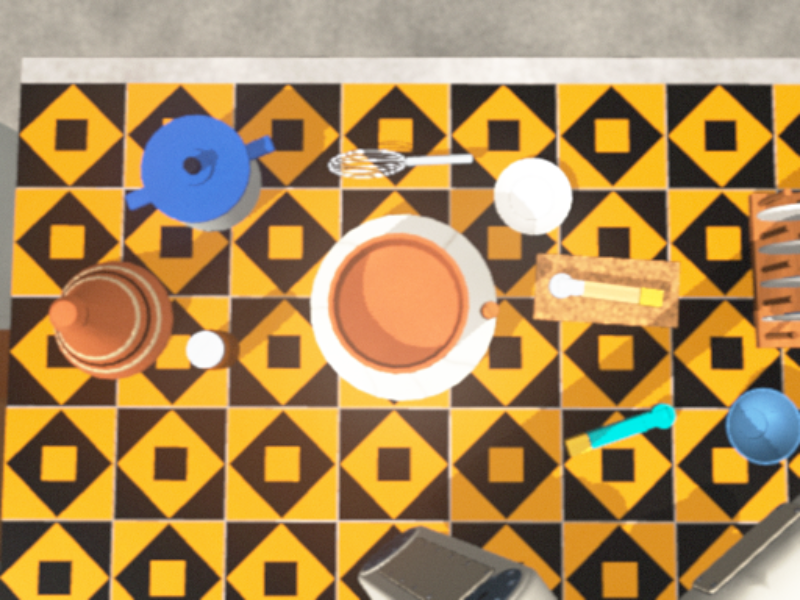

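View pics/s.png

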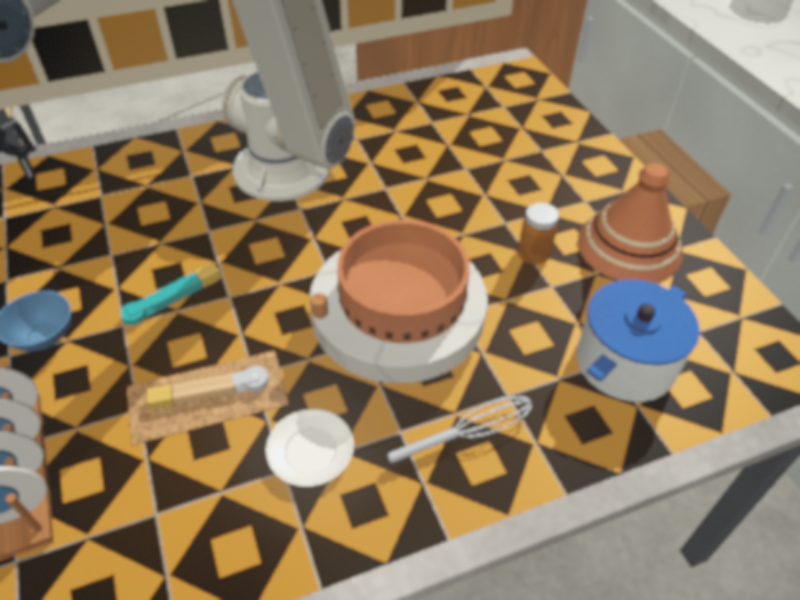

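The top view (800 px scale) shows the wheel at about (404,307), the peg at (489,310), the tool with its roller at (560,286) and handle end at (663,296), and the mat spanning x 535–680, y 254–328. The whisk, saucer and jar are at (400,162), (533,196) and (205,350). The scene view confirms the layout.

```bash
python3 - <<'E'
from h import *
s=dict(np.load('pics/top0.npz'));im=s['color'];hsv=cv2.cvtColor(im,cv2.COLOR_RGB2HSV)
k=1/1.5625
def box(m,x0,y0,x1,y1):
    o=np.zeros_like(m);a=[int(v*k) for v in(x0,y0,x1,y1)];o[a[1]:a[3],a[0]:a[2]]=m[a[1]:a[3],a[0]:a[2]];return o
def big(m): 
    c,_=cv2.findContours(m,cv2.RETR_EXTERNAL,cv2.CHAIN_APPROX_NONE);return max(c,key=cv2.contourArea)
def lift(c,z): return np.array([ray(s,p+0.0,z) for p in c.reshape(-1,2)])[:,:2]
def circ(P):
    for _ in range(4):
        A=np.c_[2*P,np.ones(len(P))];x=np.linalg.lstsq(A,(P**2).sum(1),rcond=None)[0];r=np.sqrt(x[2]+x[:2]@x[:2])
        e=abs(np.hypot(*(P-x[:2]).T)-r);P=P[e<max(.003,np.median(e)*2)]
    return x[:2],r,len(P)
white=((hsv[...,1]<70)&(hsv[...,2]>120)).astype(np.uint8)*255
terr=((hsv[...,0]<14)&(hsv[...,1]>90)&(hsv[...,2]>60)).astype(np.uint8)*255
w=box(white|terr,300,205,508,408);c=big(cv2.morphologyEx(w,cv2.MORPH_OPEN,np.ones((3,3))))
print('wheel',circ(lift(c,.08)))
d=box(terr,318,225,472,385);print('dish rim',circ(lift(big(d),.155)))
p=box(terr,476,295,502,326);cp=big(p);print('peg',circ(lift(cp,.12)),cv2.boundingRect(cp))
print('saucer',circ(lift(big(box(white,485,150,580,242)),.015)),'jarcap',circ(lift(big(box(white,180,325,230,372)),.11)))
# roller, tool
print('roller',circ(lift(big(box(white,540,268,583,300)),.025)))
yel=((hsv[...,0]>=14)&(hsv[...,0]<34)&(hsv[...,2]>200)&(hsv[...,1]>60)).astype(np.uint8)*255
tool=box(white|yel,540,265,672,312)
cv2.imwrite('pics/c.png',cv2.resize(np.hstack([im[150:215,335:440,::-1],cv2.cvtColor(tool,cv2.COLOR_GRAY2BGR)[150:215,335:440]]),None,fx=3.8,fy=3.8))
for n,uv in dict(mat1=(537,254),mat2=(680,264),mat3=(677,328),mat4=(533,318)).items(): print(n,ray(s,(uv[0]*k,uv[1]*k),.004))
for n,uv in dict(end1=(664,290),end2=(663,305),roll=(560,286)).items(): print(n,ray(s,(uv[0]*k,uv[1]*k),.028))
E
```

```text
wheel (array([0.53347261, 0.08848376]), np.float64(0.1641021081172894), 222)
dish rim (array([0.52886747, 0.09026474]), np.float64(0.11202750006985446), 253)
peg (array([ 0.51919137, -0.05983929]), np.float64(0.012623130546230751), 32) (308, 193, 9, 11)
saucer (array([ 0.73256027, -0.14984664]), np.float64(0.07060803557033851), 126) jarcap (array([0.45279444, 0.41274272]), np.float64(0.03117828820057627), 69)
roller (array([ 0.56651269, -0.20530182]), np.float64(0.027449974771546374), 41)
mat1 [ 0.62782918 -0.1590317   0.004     ]
mat2 [ 0.61031483 -0.41837525  0.004     ]
mat3 [ 0.4940774  -0.41025427  0.004     ]
mat4 [ 0.51126939 -0.15075024  0.004     ]
end1 [ 0.56071653 -0.38045112  0.028     ]
end2 [ 0.53395263 -0.37809391  0.028     ]
roll [ 0.56727822 -0.19557749  0.028     ]
```

View pics/c.png

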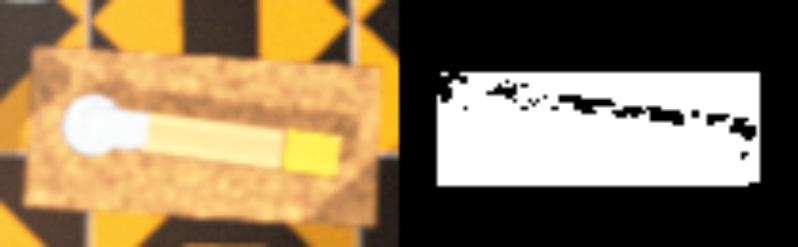

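move_arm(plan="-0.2 0.15 0 -0.04 0;-0.5 0.35 0 -0.08 0;-0.8 0.55 0 -0.12 0;-0.97 0.7 0 -0.16 0;-0.97 0.7 0 -0.2 0;-0.97 0.7 0 -0.24 0;-0.97 0.7 0 -0.28 0;-0.97 0.7 0 -0.32 0;-0.97 0.7 0 -0.36 0;-0.97 0.7 0 -0.387 0;-0.97 0.7 0 -0.387 0", newtons=60)

```text
time_s: 1.02
tool_pos: [0.2713, -0.396, 0.2419]
tcp_rot: [[0.004, -1.0, -0.001], [-1.0, -0.004, 0.001], [-0.001, 0.001, -1.0]]
wrist_force: [0.4, 0.6, 0.3]
finger_gap: 0.0001
grip_force: 0.0
```

move_arm(plan="-0.15 -0.1 0 0 0;-0.4 -0.3 0 0 0;-0.7 -0.53 0 0 0;-1 -0.75 0 0 0")

```text
time_s: 1.35
tool_pos: [0.3578, -0.2804, 0.2421]
tcp_rot: [[-0.004, -1.0, -0.0], [-1.0, 0.004, 0.0], [-0.0, 0.0, -1.0]]
wrist_force: [0.9, -0.1, 0.3]
finger_gap: 0.0002
grip_force: 0.0
```

move_arm(plan="-0.25 -0.19 0 0 0;-0.5 -0.38 0 0 0;-0.75 -0.6 0.1 0 0;-0.9 -0.7 0.2 0 0;-1 -0.75 0.25 0 0;-1 -0.75 0.25 0 0")

```text
time_s: 1.85
tool_pos: [0.4475, -0.1591, 0.2102]
tcp_rot: [[0.0, -1.0, -0.004], [-1.0, -0.0, 0.001], [-0.001, 0.004, -1.0]]
wrist_force: [0.2, 1.0, -1.4]
finger_gap: -0.0003
grip_force: 0.0
```

move_arm(plan="-0.2 -0.03 0.1 0 0;-0.45 -0.07 0.3 0 0;-0.65 -0.1 0.5 0 0;-0.79 -0.1 0.7 0 0;-0.79 -0.1 0.82 0 0;-0.79 -0.1 0.9 0 0;-0.79 -0.1 0.9 0 0;-0.79 -0.1 0.9 0 0")

```text
time_s: 2.52
tool_pos: [0.4591, -0.0672, 0.1045]
tcp_rot: [[-0.001, -1.0, -0.001], [-1.0, 0.001, -0.0], [0.0, 0.001, -1.0]]
wrist_force: [0.5, -0.3, 0.7]
finger_gap: -0.0001
grip_force: 0.0
```

```bash
python3 - <<'E'
from h import *
s=snap('top','top1');cv2.imwrite('pics/t1.png',cv2.resize(s['color'][150:270,200:330,::-1],None,fx=4,fy=4))
o=manip.get_obs();print(o['tool_pos'],o['wrist_force'],o['time_s'])
E
```

```text
[ 0.45966647 -0.0672174   0.10508882] [ 1.09726393 -0.49223042  0.47611983] 2.5667
```

View pics/t1.png

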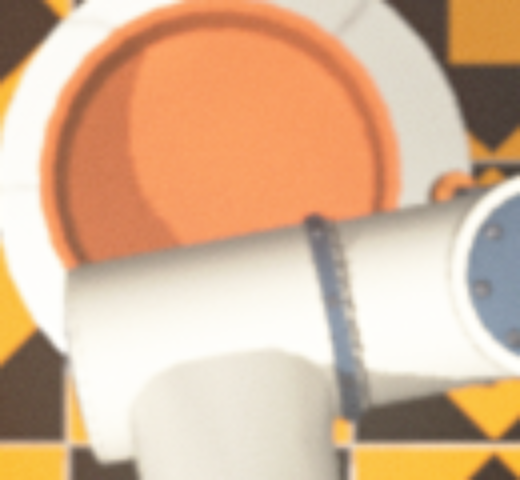

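move_arm(plan="-0.03 -0.04 0 0 0;-0.04 -0.08 0 0 0;-0.04 -0.11 0 0 0;-0.04 -0.13 0 0 0;-0.04 -0.145 0 0 0;-0.04 -0.16 0 0 0;-0.04 -0.175 0 0 0;-0.04 -0.19 0 0 0")

```text
time_s: 3.23
tool_pos: [0.4821, -0.0619, 0.1043]
tcp_rot: [[0.001, -1.0, -0.0], [-1.0, -0.001, -0.0], [0.0, 0.0, -1.0]]
wrist_force: [0.5, -0.6, -0.2]
finger_gap: -0.0002
grip_force: 0.0
```

move_arm(plan="0 -0.017 0 0 0;0 -0.033 0 0 0;0 -0.05 0 0 0;0 -0.067 0 0 0;0 -0.092 0 0 0;0 -0.133 0 0 0;0 -0.2 0 0 0;0 -0.29 0 0 0;-0.02 -0.41 0 0 0;-0.05 -0.54 0 0 0;-0.1 -0.68 0 0 0;-0.1 -0.78 0 0 0;-0.1 -0.82 0 0 0;-0.05 -0.82 -0.1 0 0;0.05 -0.82 -0.25 0 0;0.2 -0.82 -0.4 0 0;0.4 -0.82 -0.5 0 0")

```text
time_s: 4.65
tool_pos: [0.5813, -0.1097, 0.1662]
tcp_rot: [[0.003, -1.0, 0.002], [-1.0, -0.003, -0.0], [0.0, -0.002, -1.0]]
wrist_force: [-0.8, -0.2, 0.2]
finger_gap: -0.0003
grip_force: 0.0
```

```bash
cat > peg.py <<'E'
from h import *
def dish_peg(s):
    hsv=cv2.cvtColor(s['color'],cv2.COLOR_RGB2HSV)
    return ((hsv[...,0]<14)&(hsv[...,1]>90)&(hsv[...,2]>60)).astype(np.uint8)*255
def find(s):
    m=dish_peg(s);n,l,st,c=cv2.connectedComponentsWithStats(m)
    out=[]
    for i in range(1,n):
        if 20<st[i,4]<250:
            p=ray(s,c[i],.12)[:2]-np.array([.5285,.083]);r=np.hypot(*p)
            if .125<r<.165: out.append((st[i,4],round(r,4),round(np.degrees(np.arctan2(p[1],p[0])),1)))
    return out
E
python3 - <<'E'
from peg import *
for _ in range(3): 
    s=snap('top','x');t=manip.get_obs()['time_s'];print(t,find(s))
o=manip.get_obs();print(o['tool_pos'])
E
```

```text
4.7 []
4.75 []
4.8 []
[ 0.58103392 -0.1110175   0.16533832]
```

move_arm(plan="0.2 0.04 0 0.034 85;0.5 0.1 0 0.034 85;0.8 0.15 0 0.034 85;1 0.19 0 0.034 85;1 0.19 0 0.034 85")

```text
time_s: 5.22
tool_pos: [0.5563, -0.2329, 0.1632]
tcp_rot: [[-0.109, -0.994, -0.002], [-0.994, 0.109, -0.0], [0.0, 0.002, -1.0]]
wrist_force: [0.4, 0.2, -0.6]
finger_gap: 0.0603
grip_force: 0.0
```

move_arm(plan="0.15 0 0 0 85;0.3 0 0 0 85;0.34 0 0 0 85;0.34 0 0 0 85;0.34 0 0 0 85")

```text
time_s: 5.63
tool_pos: [0.5534, -0.2696, 0.1636]
tcp_rot: [[-0.106, -0.994, -0.001], [-0.994, 0.106, 0.001], [-0.001, 0.001, -1.0]]
wrist_force: [0.5, 1.3, 0.4]
finger_gap: 0.0853
grip_force: 0.0
```

```bash
python3 - <<'E'
from peg import *
for i in range(4): 
    s=snap('top','x%d'%i);t=manip.get_obs()['time_s'];print(t-.05,find(s))
o=manip.get_obs();print(o['tool_pos'],o['tcp_rot'])
w=snap('wrist','w0');print(w['mtx'],w['pose'])
cv2.imwrite('pics/xw.png',cv2.resize(np.hstack([s['color'],w['color']])[:,:,::-1],(800,300)))
E
```

```text
5.6333 [(np.int32(53), np.float64(0.163), np.float64(-14.4)), (np.int32(92), np.float64(0.1419), np.float64(73.2))]
5.6833 [(np.int32(25), np.float64(0.162), np.float64(-10.3)), (np.int32(21), np.float64(0.1623), np.float64(35.2)), (np.int32(90), np.float64(0.1422), np.float64(77.8))]
5.7333 [(np.int32(23), np.float64(0.1611), np.float64(-18.5)), (np.int32(96), np.float64(0.1427), np.float64(82.6))]
5.7833000000000006 [(np.int32(126), np.float64(0.148), np.float64(87.5))]
[ 0.55368147 -0.26941796  0.16428015] [[-1.04788277e-01 -9.94494551e-01  7.36180916e-05]
 [-9.94494531e-01  1.04788290e-01  2.05600198e-04]
 [-2.12182590e-04 -5.16682990e-05 -9.99999976e-01]]
[[297.31863964   0.         251.69298728]
 [  0.         297.31863964 193.47027057]
 [  0.           0.           1.        ]] [[-9.94403135e-01  1.00865215e-01  3.14422312e-02  5.45254234e-01]
 [ 1.05652279e-01  9.49449994e-01  2.95604980e-01 -3.44889511e-01]
 [-3.65663757e-05  2.97272462e-01 -9.54792691e-01  2.96279213e-01]
 [ 0.00000000e+00  0.00000000e+00  0.00000000e+00  1.00000000e+00]]
```

View pics/xw.png

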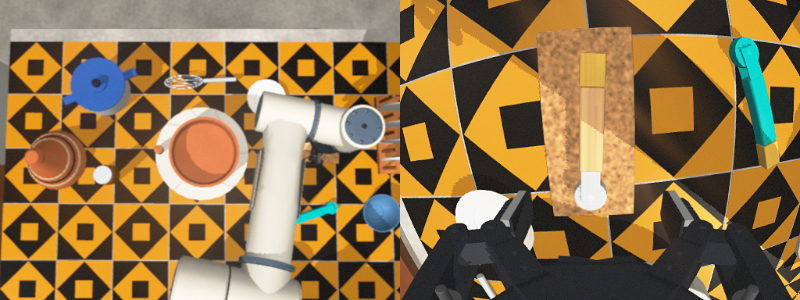

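```bash
python3 - <<'E'
from h import *
s=dict(np.load('pics/w0.npz'));K=s['mtx'];P=s['pose']
def fr(uv,z):
    d=(np.array(uv)-K[:2,2])/K[0,0];r=np.hypot(*d);v=np.r_[d/r*np.sin(r),np.cos(r)];v=P[:3,:3]@v;o=P[:3,3];return (o+v*(z-o[2])/v[2]).round(4)
im=s['color'];cv2.imwrite('pics/w0c.png',cv2.resize(im[20:290,160:320,::-1],None,fx=2.2,fy=2.2))
for n,u,v,z in [('roller',590,193,.025),('end',593,53,.028),('m1',539,30,.004),('m2',631,29,.004),('m3',634,215,.004),('m4',555,216,.004)]:
    print(n,fr(((u-400)/.78125,v/.78125),z))
E
```

```text
roller [ 0.5689 -0.2047  0.025 ]
end [ 0.5459 -0.3777  0.028 ]
m1 [ 0.6101 -0.4206  0.004 ]
m2 [ 0.4957 -0.4077  0.004 ]
m3 [ 0.5098 -0.1489  0.004 ]
m4 [ 0.628  -0.1594  0.004 ]
```

View pics/w0c.png

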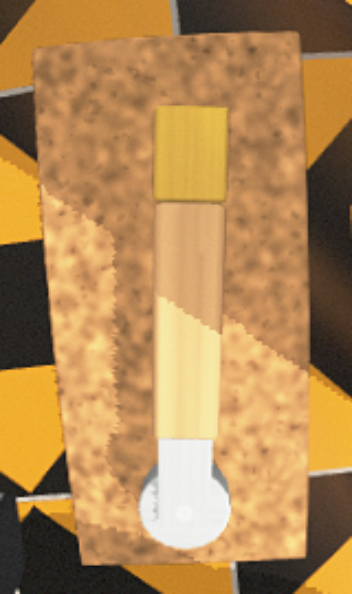

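move_arm(plan="0.02 -0.04 0.2 0 85;0.025 -0.047 0.45 0 85;0.025 -0.047 0.7 0 85;0.025 -0.047 0.9 0 85;0.025 -0.047 1 0 85")

```text
time_s: 6.3
tool_pos: [0.5569, -0.2727, 0.0406]
tcp_rot: [[-0.106, -0.994, -0.005], [-0.994, 0.106, 0.002], [-0.002, 0.005, -1.0]]
wrist_force: [0.0, 0.7, -0.1]
finger_gap: 0.085
grip_force: 0.0
```

move_arm(plan="0 0 0.1 0 85;0 0 0.18 0 85;0 0 0.23 0 85;0 0 0.23 0 85;0 0 0.23 0 70;0 0 0.23 0 45;0 0 0.23 0 20;0 0 0.23 0 20;0 0 0.23 0 20;0 0 0.23 0 20;0 0 0.23 0 20", newtons=60)

```text
time_s: 7.22
tool_pos: [0.5594, -0.2741, 0.0177]
tcp_rot: [[-0.106, -0.994, 0.002], [-0.994, 0.106, -0.001], [0.0, -0.002, -1.0]]
wrist_force: [-0.4, 1.3, 5.1]
finger_gap: 0.0286
grip_force: 60.8
```

move_arm(plan="0 0 -0.1 0 20;0 0 -0.3 0 20;0 0 -0.55 0 20;0 0 -0.8 0 20;0 0 -0.95 0 20;0 0 -1 0 20;0 0 -1 0 20", newtons=80)

```text
time_s: 7.8
tool_pos: [0.559, -0.2738, 0.1373]
tcp_rot: [[-0.106, -0.994, 0.002], [-0.994, 0.106, 0.0], [-0.0, -0.002, -1.0]]
wrist_force: [0.3, -0.4, -4.0]
finger_gap: 0.0286
grip_force: 79.8
```

move_arm(plan="-0.1 0.05 -0.01 -0.01 20;-0.3 0.15 -0.03 -0.02 20;-0.5 0.22 -0.04 -0.03 20;-0.7 0.3 -0.05 -0.034 20;-0.8 0.33 -0.05 -0.034 20;-0.85 0.345 -0.05 -0.034 20;-0.85 0.345 -0.05 -0.034 20;-0.85 0.345 -0.05 -0.034 20")

```text
time_s: 8.47
tool_pos: [0.5281, -0.1683, 0.1416]
tcp_rot: [[0.001, -1.0, -0.002], [-1.0, -0.001, -0.0], [0.0, 0.002, -1.0]]
wrist_force: [0.2, -0.1, -4.2]
finger_gap: 0.0288
grip_force: 79.7
```

```bash
python3 - <<'E'
from peg import *
for i in range(5): 
    s=snap('top','y%d'%i);t=manip.get_obs()['time_s'];print(round(t-.05,3),find(s))
o=manip.get_obs();print(o['tool_pos'],o['tcp_rot'],o['wrist_force'],o['ft_torque'])
c=snap('scene','sc1');s=dict(np.load('pics/y0.npz'))
cv2.imwrite('pics/y.png',cv2.resize(np.hstack([s['color'],c['color']])[:,:,::-1],(800,300)))
E
```

```text
8.467 [(np.int32(63), np.float64(0.1489), np.float64(-37.5))]
8.517 [(np.int32(76), np.float64(0.1461), np.float64(-33.1))]
8.567 [(np.int32(22), np.float64(0.1628), np.float64(34.5)), (np.int32(98), np.float64(0.144), np.float64(-29.0))]
8.617 [(np.int32(113), np.float64(0.1441), np.float64(-25.3))]
8.667 [(np.int32(116), np.float64(0.1445), np.float64(-20.9))]
[ 0.5283831  -0.16888014  0.14234435] [[-3.58245767e-04 -9.99999831e-01 -4.57134543e-04]
 [-9.99999936e-01  3.58257048e-04 -2.45975912e-05]
 [ 2.47613587e-05  4.57125702e-04 -9.99999895e-01]] [ 3.75566199e-01 -8.55231243e-04 -4.17298965e+00] [ 0.15504619  0.04353117 -0.00732158]
```

View pics/y.png

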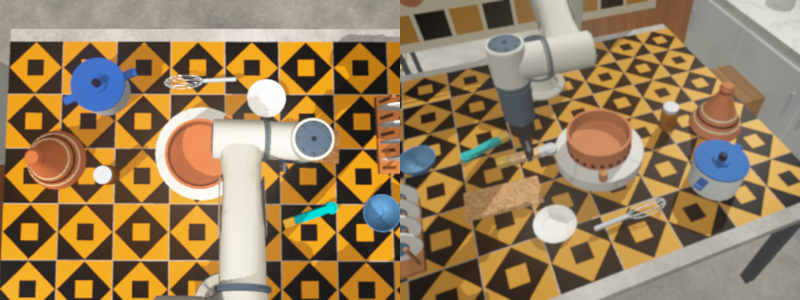

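```bash
cat > gen.py <<'E'
import numpy as np,sys
def gen(t,th,w,yc,Bs,Fs,lead=0.015,I=.155):
    """angle th deg, w rad/s, yc mm; prints rows tx (relative yc) in reach order"""
    th=np.radians(th);out=[]
    for B,F in zip(Bs,Fs):
        for _ in range(10):
            dt=1/120;w+=dt*(-F*.008*np.cos(th)-.003*w)/I;th+=w*dt
        t+=1/12;y=B-8*np.sin(th+w*lead);out.append(y)
        print(f"{t:.3f} th={np.degrees(th)%360:.1f} w={w:.3f} y={y:.2f} tx={-(y-yc)/120:.3f}")
E
python3 - <<'E'
from gen import *
Bs=np.r_[np.linspace(-164,-140,12),np.linspace(-139.6,-126,34)]
gen(8.767,347.8,1.48,-168.8,Bs,[0]*46)
E
```

```text
8.850 th=354.9 w=1.478 y=-163.46 tx=-0.044
8.934 th=1.9 w=1.475 y=-162.26 tx=-0.054
9.017 th=8.9 w=1.473 y=-161.05 tx=-0.065
9.100 th=16.0 w=1.470 y=-159.83 tx=-0.075
9.184 th=23.0 w=1.468 y=-158.56 tx=-0.085
9.267 th=30.0 w=1.466 y=-157.24 tx=-0.096
9.350 th=37.0 w=1.463 y=-155.86 tx=-0.108
9.434 th=44.0 w=1.461 y=-154.41 tx=-0.120
9.517 th=50.9 w=1.459 y=-152.87 tx=-0.133
9.600 th=57.9 w=1.456 y=-151.23 tx=-0.146
9.684 th=64.8 w=1.454 y=-149.50 tx=-0.161
9.767 th=71.8 w=1.452 y=-147.65 tx=-0.176
9.850 th=78.7 w=1.449 y=-147.48 tx=-0.178
9.934 th=85.6 w=1.447 y=-147.18 tx=-0.180
10.017 th=92.5 w=1.445 y=-146.76 tx=-0.184
10.100 th=99.4 w=1.442 y=-146.23 tx=-0.188
10.184 th=106.3 w=1.440 y=-145.58 tx=-0.193
10.267 th=113.2 w=1.438 y=-144.83 tx=-0.200
10.350 th=120.0 w=1.435 y=-143.97 tx=-0.207
10.434 th=126.9 w=1.433 y=-143.01 tx=-0.215
10.517 th=133.7 w=1.431 y=-141.97 tx=-0.224
10.600 th=140.5 w=1.428 y=-140.84 tx=-0.233
10.684 th=147.3 w=1.426 y=-139.65 tx=-0.243
10.767 th=154.1 w=1.424 y=-138.40 tx=-0.253
10.850 th=160.9 w=1.422 y=-137.11 tx=-0.264
10.934 th=167.7 w=1.419 y=-135.
[... 192 characters left out ...]
350 th=201.5 w=1.408 y=-129.10 tx=-0.331
11.434 th=208.2 w=1.406 y=-127.84 tx=-0.341
11.517 th=214.9 w=1.403 y=-126.65 tx=-0.351
11.600 th=221.6 w=1.401 y=-125.51 tx=-0.361
11.684 th=228.3 w=1.399 y=-124.45 tx=-0.370
11.767 th=234.9 w=1.397 y=-123.48 tx=-0.378
11.850 th=241.6 w=1.394 y=-122.59 tx=-0.385
11.934 th=248.2 w=1.392 y=-121.81 tx=-0.392
12.017 th=254.9 w=1.390 y=-121.12 tx=-0.397
12.100 th=261.5 w=1.388 y=-120.54 tx=-0.402
12.184 th=268.1 w=1.385 y=-120.06 tx=-0.406
12.267 th=274.7 w=1.383 y=-119.69 tx=-0.409
12.350 th=281.3 w=1.381 y=-119.43 tx=-0.411
12.434 th=287.9 w=1.379 y=-119.27 tx=-0.413
12.517 th=294.5 w=1.376 y=-119.20 tx=-0.413
12.600 th=301.1 w=1.374 y=-119.23 tx=-0.413
```

move_arm(plan="-0.044 0 0 0 20;-0.054 0 0 0 20;-0.065 0 0 0 20;-0.075 0 0 0 20;-0.085 0 0 0 20;-0.096 0 0 0 20;-0.108 0 0 0 20;-0.12 0 0 0 20;-0.133 0 0 0 20;-0.146 0 0 0 20;-0.161 0 0 0 20;-0.176 0 0 0 20;-0.178 0 0 0 20;-0.18 0 0 0 20;-0.184 0 0 0 20")

```text
time_s: 10.02
tool_pos: [0.5284, -0.146, 0.1427]
tcp_rot: [[0.001, -1.0, 0.0], [-1.0, -0.001, -0.0], [0.0, -0.0, -1.0]]
wrist_force: [0.3, -0.4, -3.1]
finger_gap: 0.0283
grip_force: 79.7
```

move_arm(plan="-0.004 0 0 0 20;-0.009 0 0 0 20;-0.016 0 0 0 20;-0.023 0 0 0 20")

```text
time_s: 10.35
tool_pos: [0.5284, -0.1433, 0.1427]
tcp_rot: [[0.001, -1.0, 0.0], [-1.0, -0.001, 0.0], [-0.0, -0.0, -1.0]]
wrist_force: [0.2, -0.3, -3.2]
finger_gap: 0.0285
grip_force: 79.7
```

move_arm(plan="-0.008 0 0 0 20;-0.017 0 0 0 20;-0.026 0 0 0 20;-0.036 0 0 0 20")

```text
time_s: 10.68
tool_pos: [0.5283, -0.1389, 0.1427]
tcp_rot: [[0.001, -1.0, -0.0], [-1.0, -0.001, 0.0], [-0.0, 0.0, -1.0]]
wrist_force: [0.1, 0.3, -3.1]
finger_gap: 0.0285
grip_force: 79.7
```

move_arm(plan="-0.01 0 0 0 20;-0.021 0 0 0 20;-0.032 0 0 0 20;-0.043 0 0 0 20")

```text
time_s: 11.02
tool_pos: [0.5283, -0.1337, 0.1427]
tcp_rot: [[0.001, -1.0, -0.0], [-1.0, -0.001, 0.0], [-0.0, 0.0, -1.0]]
wrist_force: [-0.6, -0.0, -3.7]
finger_gap: 0.0289
grip_force: 79.7
```

move_arm(plan="-0.012 0 0 0 20;-0.023 0 0 0 20;-0.034 0 0 0 20;-0.045 0 0 0 20")

```text
time_s: 11.35
tool_pos: [0.5284, -0.1283, 0.1427]
tcp_rot: [[0.001, -1.0, 0.0], [-1.0, -0.001, -0.0], [0.0, -0.0, -1.0]]
wrist_force: [-0.5, 0.3, -3.8]
finger_gap: 0.0287
grip_force: 79.7
```

move_arm(plan="-0.01 0 0 0 20;-0.02 0 0 0 20;-0.03 0 0 0 20;-0.039 0 0 0 20")

```text
time_s: 11.68
tool_pos: [0.5283, -0.1236, 0.1427]
tcp_rot: [[0.001, -1.0, 0.0], [-1.0, -0.001, -0.0], [0.0, -0.0, -1.0]]
wrist_force: [0.6, -0.9, -4.1]
finger_gap: 0.0283
grip_force: 79.7
```

move_arm(plan="-0.008 0 0 0 20;-0.015 0 0 0 20;-0.022 0 0 0 20")

```text
time_s: 11.93
tool_pos: [0.5283, -0.1219, 0.1429]
tcp_rot: [[0.001, -1.0, -0.0], [-1.0, -0.001, -0.002], [0.002, 0.0, -1.0]]
wrist_force: [-0.3, -5.9, -4.2]
finger_gap: 0.0283
grip_force: 79.7
```

```bash
python3 - <<'E'
from gen import *
gen(11.934,248.2,1.392,-121.81,[-131.7]*52,[3]*52)
E
```

```text
12.017 th=254.9 w=1.394 y=-123.94 tx=0.018
12.101 th=261.5 w=1.394 y=-123.76 tx=0.016
12.184 th=268.2 w=1.393 y=-123.70 tx=0.016
12.267 th=274.8 w=1.391 y=-123.74 tx=0.016
12.351 th=281.4 w=1.387 y=-123.89 tx=0.017
12.434 th=288.1 w=1.381 y=-124.15 tx=0.019
12.517 th=294.6 w=1.375 y=-124.50 tx=0.022
12.601 th=301.2 w=1.366 y=-124.94 tx=0.026
12.684 th=307.7 w=1.357 y=-125.47 tx=0.030
12.767 th=314.1 w=1.346 y=-126.07 tx=0.036
12.851 th=320.5 w=1.335 y=-126.74 tx=0.041
12.934 th=326.9 w=1.322 y=-127.46 tx=0.047
13.017 th=333.1 w=1.309 y=-128.23 tx=0.053
13.101 th=339.4 w=1.295 y=-129.03 tx=0.060
13.184 th=345.5 w=1.281 y=-129.85 tx=0.067
13.267 th=351.6 w=1.266 y=-130.68 tx=0.074
13.351 th=357.6 w=1.251 y=-131.51 tx=0.081
13.434 th=3.5 w=1.236 y=-132.34 tx=0.088
13.517 th=9.4 w=1.222 y=-133.15 tx=0.094
13.601 th=15.2 w=1.207 y=-133.93 tx=0.101
13.684 th=20.9 w=1.193 y=-134.69 tx=0.107
13.767 th=26.6 w=1.179 y=-135.40 tx=0.113
13.851 th=32.2 w=1.166 y=-136.08 tx=0.119
13.934 th=37.7 w=1.153 y=-136.70 tx=0.124
14.017 th=43.2 w=1.142 y=-137.27 tx=0.129
14.101 th=48.6 w=1.131 y=-137.79 tx
[... 415 characters left out ...]
.53 tx=0.148
15.017 th=106.1 w=1.081 y=-139.35 tx=0.146
15.101 th=111.2 w=1.084 y=-139.11 tx=0.144
15.184 th=116.4 w=1.087 y=-138.80 tx=0.142
15.267 th=121.6 w=1.092 y=-138.44 tx=0.139
15.351 th=126.9 w=1.097 y=-138.02 tx=0.135
15.434 th=132.1 w=1.103 y=-137.55 tx=0.131
15.517 th=137.4 w=1.111 y=-137.02 tx=0.127
15.601 th=142.7 w=1.119 y=-136.44 tx=0.122
15.684 th=148.1 w=1.128 y=-135.81 tx=0.117
15.767 th=153.5 w=1.137 y=-135.15 tx=0.111
15.851 th=158.9 w=1.147 y=-134.44 tx=0.105
15.934 th=164.5 w=1.157 y=-133.71 tx=0.099
16.017 th=170.0 w=1.168 y=-132.95 tx=0.093
16.101 th=175.6 w=1.179 y=-132.17 tx=0.086
16.184 th=181.3 w=1.190 y=-131.38 tx=0.080
16.267 th=187.0 w=1.201 y=-130.59 tx=0.073
```

move_arm(plan="0.003 0 0 0 20;0.002 0 0 0 20;0.001 0 0 0 20")

```text
time_s: 12.18
tool_pos: [0.5284, -0.1214, 0.1427]
tcp_rot: [[0.001, -1.0, 0.0], [-1.0, -0.001, -0.0], [0.0, -0.0, -1.0]]
wrist_force: [-0.8, -3.7, -3.2]
finger_gap: 0.0284
grip_force: 79.7
```

move_arm(plan="0 0 0 0 20;0.001 0 0 0 20;0.003 0 0 0 20;0.006 0 0 0 20")

```text
time_s: 12.52
tool_pos: [0.5284, -0.1221, 0.1428]
tcp_rot: [[0.001, -1.0, 0.0], [-1.0, -0.001, -0.0], [0.0, -0.0, -1.0]]
wrist_force: [0.5, -3.8, -3.5]
finger_gap: 0.0282
grip_force: 79.7
```

move_arm(plan="0.004 0 0 0 20;0.009 0 0 0 20;0.014 0 0 0 20;0.02 0 0 0 20")

```text
time_s: 12.85
tool_pos: [0.5284, -0.1242, 0.1427]
tcp_rot: [[0.001, -1.0, 0.0], [-1.0, -0.001, 0.0], [-0.0, -0.0, -1.0]]
wrist_force: [0.5, -2.6, -3.5]
finger_gap: 0.0287
grip_force: 79.7
```

move_arm(plan="0.005 0 0 0 20;0.011 0 0 0 20;0.018 0 0 0 20;0.025 0 0 0 20")

```text
time_s: 13.18
tool_pos: [0.5283, -0.1272, 0.1426]
tcp_rot: [[0.001, -1.0, -0.0], [-1.0, -0.001, 0.0], [-0.0, 0.0, -1.0]]
wrist_force: [0.8, -1.1, -2.9]
finger_gap: 0.0282
grip_force: 79.7
```

move_arm(plan="0.003 0 0 0 20;0.009 0 0 0 20;0.015 0 0 0 20;0.022 0 0 0 20")

```text
time_s: 13.52
tool_pos: [0.5284, -0.1303, 0.1427]
tcp_rot: [[0.001, -1.0, 0.0], [-1.0, -0.001, -0.0], [0.0, -0.0, -1.0]]
wrist_force: [-0.1, -2.5, -2.6]
finger_gap: 0.0282
grip_force: 79.7
```

move_arm(plan="0.005 0 0 0 20;0.011 0 0 0 20;0.017 0 0 0 20;0.022 0 0 0 20")

```text
time_s: 13.85
tool_pos: [0.5284, -0.1331, 0.1428]
tcp_rot: [[0.001, -1.0, 0.0], [-1.0, -0.001, -0.001], [0.001, -0.0, -1.0]]
wrist_force: [-0.0, -4.4, -3.7]
finger_gap: 0.0286
grip_force: 79.8
```

move_arm(plan="0.006 0 0 0 20;0.012 0 0 0 20;0.016 0 0 0 20;0.02 0 0 0 20")

```text
time_s: 14.18
tool_pos: [0.5284, -0.1352, 0.1428]
tcp_rot: [[0.001, -1.0, 0.0], [-1.0, -0.001, -0.0], [0.0, -0.0, -1.0]]
wrist_force: [0.1, -4.4, -3.3]
finger_gap: 0.0285
grip_force: 79.8
```

move_arm(plan="0.005 0 0 0 20;0.009 0 0 0 20;0.011 0 0 0 20;0.013 0 0 0 20")

```text
time_s: 14.52
tool_pos: [0.5284, -0.1366, 0.1427]
tcp_rot: [[0.001, -1.0, 0.0], [-1.0, -0.001, -0.0], [0.0, -0.0, -1.0]]
wrist_force: [0.1, -4.7, -2.1]
finger_gap: 0.0285
grip_force: 79.8
```

move_arm(plan="0.003 0 0 0 20;0.005 0 0 0 20;0.006 0 0 0 20;0.006 0 0 0 20")

```text
time_s: 14.85
tool_pos: [0.5283, -0.1373, 0.1427]
tcp_rot: [[0.001, -1.0, -0.0], [-1.0, -0.001, -0.0], [0.0, 0.0, -1.0]]
wrist_force: [-0.3, -5.3, -3.0]
finger_gap: 0.0285
grip_force: 79.8
```

move_arm(plan="0.003 0 0 0 20;0.004 0 0 0 20;0.004 0 0 0 20;0.004 0 0 0 20")

```text
time_s: 15.18
tool_pos: [0.5283, -0.1374, 0.1426]
tcp_rot: [[0.001, -1.0, -0.0], [-1.0, -0.001, 0.001], [-0.001, 0.0, -1.0]]
wrist_force: [-0.2, -1.8, -2.8]
finger_gap: 0.0285
grip_force: 79.7
```

move_arm(plan="-0.004 0 0 0 20;-0.007 0 0 0 20;-0.01 0 0 0 20;-0.014 0 0 0 20")

```text
time_s: 15.52
tool_pos: [0.5283, -0.1367, 0.1428]
tcp_rot: [[0.001, -1.0, -0.0], [-1.0, -0.001, -0.001], [0.001, 0.0, -1.0]]
wrist_force: [0.6, -6.8, -1.8]
finger_gap: 0.0285
grip_force: 79.8
```

```bash
cat > fit.py <<'E'
import numpy as np
from scipy.optimize import least_squares
def sim(p,T,c,F,Tp):
    B,th,w,I,ik=p; t=T[0]; o={}; ths=[]
    for tt in Tp:
        n=max(1,int(round((tt-t)*120))) if tt>t else 0
        for _ in range(n):
            dt=(tt-t)/n; f=np.interp(t,T,F) if t<=T[-1] else 3.
            t+=0
            w+=dt*(-f*.008*np.cos(th)-.003*w)/I; th+=w*dt
            
        if n: t=tt
        ths.append((th,w))
    return np.array(ths)
def run(T,c,F,nout=16):
    T,c,F=map(np.array,(T,c,F))
    def res(p):
        th=sim(p,T,c,F,T)[:,0]
        r=(p[0]+8*np.sin(th)-(c*120+F*p[4]))/.12
        return np.r_[r,(p[2]-1.392)/.05,(p[3]-.155)/.02,(p[4]-.22)/.06,(p[1]-np.radians(248))/.1]
    s=least_squares(res,[9,np.radians(248),1.39,.155,.22]);p=s.x
    print('B,th,w,I,ik',p.round(3),'res mm',(s.fun[:len(T)]*.12).round(2))
    Tp=T[-1]+np.arange(0,nout+1)/12
    q=sim(p,T,c,F,np.r_[T,Tp[1:]])[len(T)-1:]
    cc=(p[0]+8*np.sin(q[:,0]+.015*q[:,1])-3*p[4])/120
    for t,(a,w),x in zip(Tp,q,cc): print(f"{t:.3f} th={np.degrees(a)%360:.1f} w={w:.2f} cum={x:.4f} rel={x-c[-1]:.4f}")
E
cat > data.py <<'E'
T=[11.934,12.184,12.517,12.85,13.184,13.517,13.85,14.184,14.517,14.85,15.184,15.517]
c=[0,.001,.007,.027,.052,.074,.096,.116,.129,.135,.139,.125]
F=[5.9,3.7,3.8,2.6,1.1,2.5,4.4,4.4,4.7,5.3,1.8,6.8]
E
python3 -c "
from fit import *;from data import *
run(T,c,F)"
```

```text
B,th,w,I,ik [8.973 4.393 1.289 0.143 0.18 ] res mm [ 0.32  0.19  0.18 -0.03 -0.01  0.13  0.02 -0.09 -0.18 -0.27 -0.14 -0.12]
15.517 th=116.9 w=0.93 cum=0.1293 rel=0.0043
15.600 th=121.3 w=0.94 cum=0.1267 rel=0.0017
15.684 th=125.8 w=0.94 cum=0.1238 rel=-0.0012
15.767 th=130.4 w=0.95 cum=0.1204 rel=-0.0046
15.850 th=134.9 w=0.96 cum=0.1168 rel=-0.0082
15.934 th=139.5 w=0.97 cum=0.1128 rel=-0.0122
16.017 th=144.2 w=0.98 cum=0.1085 rel=-0.0165
16.100 th=148.9 w=0.99 cum=0.1039 rel=-0.0211
16.184 th=153.6 w=1.00 cum=0.0990 rel=-0.0260
16.267 th=158.4 w=1.01 cum=0.0938 rel=-0.0312
16.350 th=163.3 w=1.02 cum=0.0885 rel=-0.0365
16.434 th=168.2 w=1.03 cum=0.0829 rel=-0.0421
16.517 th=173.1 w=1.04 cum=0.0772 rel=-0.0478
16.600 th=178.2 w=1.06 cum=0.0714 rel=-0.0536
16.684 th=183.2 w=1.07 cum=0.0655 rel=-0.0595
16.767 th=188.4 w=1.08 cum=0.0595 rel=-0.0655
16.850 th=193.6 w=1.09 cum=0.0536 rel=-0.0714
```

move_arm(plan="0.003 0 0 0 20;0 0 0 0 20;-0.003 0 0 0 20;-0.007 0 0 0 20")

```text
time_s: 15.85
tool_pos: [0.5283, -0.1356, 0.1427]
tcp_rot: [[0.001, -1.0, -0.0], [-1.0, -0.001, -0.001], [0.001, 0.0, -1.0]]
wrist_force: [-0.7, -5.7, -2.5]
finger_gap: 0.0283
grip_force: 79.8
```

```bash
cat >> data.py <<'E'
T+=[15.85];c+=[.118];F+=[5.7]
E
sed -i 's/^        return np.r_\[r,/        return np.r_[r*np.exp(-(T[-1]-T)\/1.5),/' fit.py
python3 -c "
from fit import *;from data import *
run(T,c,F)"
```

```text
B,th,w,I,ik [9.224 4.334 1.312 0.123 0.204] res mm [ 0.04  0.03  0.02 -0.    0.    0.03  0.01 -0.02 -0.05 -0.09  0.08  0.13
 -0.09]
15.850 th=131.4 w=0.96 cum=0.1212 rel=0.0032
15.933 th=136.0 w=0.98 cum=0.1174 rel=-0.0006
16.017 th=140.7 w=0.99 cum=0.1132 rel=-0.0048
16.100 th=145.5 w=1.00 cum=0.1087 rel=-0.0093
16.183 th=150.3 w=1.01 cum=0.1039 rel=-0.0141
16.267 th=155.2 w=1.03 cum=0.0988 rel=-0.0192
16.350 th=160.1 w=1.04 cum=0.0935 rel=-0.0245
16.433 th=165.1 w=1.05 cum=0.0879 rel=-0.0301
16.517 th=170.2 w=1.07 cum=0.0821 rel=-0.0359
16.600 th=175.3 w=1.08 cum=0.0761 rel=-0.0419
16.683 th=180.5 w=1.09 cum=0.0701 rel=-0.0479
16.767 th=185.8 w=1.11 cum=0.0640 rel=-0.0540
16.850 th=191.1 w=1.12 cum=0.0578 rel=-0.0602
16.933 th=196.5 w=1.14 cum=0.0518 rel=-0.0662
17.017 th=201.9 w=1.15 cum=0.0458 rel=-0.0722
17.100 th=207.5 w=1.16 cum=0.0400 rel=-0.0780
17.183 th=213.0 w=1.17 cum=0.0345 rel=-0.0835
```

move_arm(plan="0 0 0 0 20;-0.004 0 0 0 20;-0.009 0 0 0 20;-0.013 0 0 0 20")

```text
time_s: 16.18
tool_pos: [0.5283, -0.1339, 0.1428]
tcp_rot: [[0.001, -1.0, -0.0], [-1.0, -0.001, -0.001], [0.001, 0.0, -1.0]]
wrist_force: [-0.1, -5.7, -2.4]
finger_gap: 0.0283
grip_force: 79.8
```

move_arm(plan="0 0 0 0 20;-0.004 0 0 0 20;-0.009 0 0 0 20;-0.014 0 0 0 20")

```text
time_s: 16.52
tool_pos: [0.5283, -0.1319, 0.1427]
tcp_rot: [[0.001, -1.0, -0.0], [-1.0, -0.001, -0.0], [0.0, 0.0, -1.0]]
wrist_force: [0.1, -4.4, -2.9]
finger_gap: 0.0284
grip_force: 79.7
```

```bash
cat >> data.py <<'E'
T+=[16.184,16.517];c+=[.105,.091];F+=[5.7,4.4]
E
python3 -c "
from fit import *;from data import *
run(T,c,F,24)"
```

```text
B,th,w,I,ik [9.252 4.404 1.311 0.108 0.265] res mm [ 0.    0.01  0.02  0.02  0.04  0.04 -0.01 -0.06 -0.12 -0.18  0.04  0.03
  0.15  0.13 -0.14]
16.517 th=160.3 w=1.06 cum=0.0919 rel=0.0009
16.600 th=165.5 w=1.09 cum=0.0861 rel=-0.0049
16.684 th=170.7 w=1.10 cum=0.0802 rel=-0.0108
16.767 th=176.0 w=1.12 cum=0.0740 rel=-0.0170
16.850 th=181.4 w=1.13 cum=0.0677 rel=-0.0233
16.934 th=186.9 w=1.15 cum=0.0614 rel=-0.0296
17.017 th=192.4 w=1.17 cum=0.0550 rel=-0.0360
17.100 th=198.0 w=1.18 cum=0.0488 rel=-0.0422
17.184 th=203.7 w=1.20 cum=0.0426 rel=-0.0484
17.267 th=209.4 w=1.21 cum=0.0367 rel=-0.0543
17.350 th=215.2 w=1.22 cum=0.0310 rel=-0.0600
17.434 th=221.1 w=1.23 cum=0.0257 rel=-0.0653
17.517 th=227.0 w=1.24 cum=0.0209 rel=-0.0701
17.600 th=233.0 w=1.25 cum=0.0165 rel=-0.0745
17.684 th=239.0 w=1.26 cum=0.0127 rel=-0.0783
17.767 th=245.0 w=1.27 cum=0.0095 rel=-0.0815
17.850 th=251.1 w=1.27 cum=0.0070 rel=-0.0840
17.934 th=257.2 w=1.27 cum=0.0052 rel=-0.0858
18.017 th=263.2 w=1.27 cum=0.0041 rel=-0.0869
18.100 th=269.3 w=1.27 cum=0.0038 rel=-0.0872
18.184 th=275.4 w=1.27 cum=0.0042 rel=-0.0868
18.267 th=281.4 w=1.26 cum=0.0054 rel=-0.0856
18.350 th=287.4 w=1.26 cum=0.0073 rel=-0.0837
18.434 th=293.4 w=1.25 cum=0.0098 rel=-0.0812
18.517 th=299.3 w=1.23 cum=0.0130 rel=-0.0780
```

move_arm(plan="-0.005 0 0 0 20;-0.01 0 0 0 20;-0.016 0 0 0 20")

```text
time_s: 16.77
tool_pos: [0.5283, -0.1302, 0.1427]
tcp_rot: [[0.001, -1.0, -0.0], [-1.0, -0.001, -0.0], [0.0, 0.0, -1.0]]
wrist_force: [-0.2, -5.5, -2.1]
finger_gap: 0.0286
grip_force: 79.7
```

move_arm(plan="-0.002 0 0 0 20;-0.006 0 0 0 20;-0.011 0 0 0 20;-0.017 0 0 0 20")

```text
time_s: 17.1
tool_pos: [0.5283, -0.1279, 0.1426]
tcp_rot: [[0.001, -1.0, -0.0], [-1.0, -0.001, 0.0], [-0.0, 0.0, -1.0]]
wrist_force: [0.6, -3.6, -2.2]
finger_gap: 0.0282
grip_force: 79.8
```

move_arm(plan="-0.005 0 0 0 20;-0.01 0 0 0 20;-0.015 0 0 0 20;-0.02 0 0 0 20")

```text
time_s: 17.43
tool_pos: [0.5283, -0.1255, 0.1427]
tcp_rot: [[0.001, -1.0, -0.0], [-1.0, -0.001, 0.0], [-0.0, 0.0, -1.0]]
wrist_force: [-0.6, -3.6, -3.9]
finger_gap: 0.0285
grip_force: 79.8
```

move_arm(plan="-0.005 0 0 0 20;-0.009 0 0 0 20;-0.013 0 0 0 20;-0.017 0 0 0 20")

```text
time_s: 17.77
tool_pos: [0.5283, -0.1236, 0.1427]
tcp_rot: [[0.001, -1.0, 0.0], [-1.0, -0.001, -0.0], [0.0, -0.0, -1.0]]
wrist_force: [-0.0, -2.7, -2.9]
finger_gap: 0.0285
grip_force: 79.8
```

move_arm(plan="-0.004 0 0 0 20;-0.008 0 0 0 20;-0.011 0 0 0 20;-0.013 0 0 0 20")

```text
time_s: 18.1
tool_pos: [0.5283, -0.1222, 0.1427]
tcp_rot: [[0.001, -1.0, -0.0], [-1.0, -0.001, -0.0], [0.0, 0.0, -1.0]]
wrist_force: [0.0, -3.8, -2.9]
finger_gap: 0.0286
grip_force: 79.8
```

move_arm(plan="-0.002 0 0 0 20;-0.003 0 0 0 20;-0.004 0 0 0 20;-0.004 0 0 0 20")

```text
time_s: 18.43
tool_pos: [0.5284, -0.1215, 0.1427]
tcp_rot: [[0.001, -1.0, 0.0], [-1.0, -0.001, 0.0], [-0.0, -0.0, -1.0]]
wrist_force: [0.1, -2.9, -3.1]
finger_gap: 0.0283
grip_force: 79.8
```

move_arm(plan="0 0 0 0 20;0 0 0 0 20;0.001 0 0 0 20;0.003 0 0 0 20")

```text
time_s: 18.77
tool_pos: [0.5283, -0.1216, 0.1426]
tcp_rot: [[0.001, -1.0, -0.0], [-1.0, -0.001, 0.001], [-0.001, 0.0, -1.0]]
wrist_force: [-0.3, -1.3, -2.4]
finger_gap: 0.0284
grip_force: 79.8
```

move_arm(plan="-0.003 0 0 0 20;-0.002 0 0 0 20;0 0 0 0 20;0.003 0 0 0 20")

```text
time_s: 19.1
tool_pos: [0.5283, -0.1223, 0.1427]
tcp_rot: [[0.001, -1.0, -0.0], [-1.0, -0.001, 0.0], [-0.0, 0.0, -1.0]]
wrist_force: [0.3, -2.6, -2.7]
finger_gap: 0.0286
grip_force: 79.8
```

move_arm(plan="0.002 0 0 0 20;0.005 0 0 0 20;0.008 0 0 0 20;0.012 0 0 0 20")

```text
time_s: 19.43
tool_pos: [0.5283, -0.1236, 0.1426]
tcp_rot: [[0.001, -1.0, -0.0], [-1.0, -0.001, 0.0], [-0.0, 0.0, -1.0]]
wrist_force: [1.0, -2.3, -3.9]
finger_gap: 0.0285
grip_force: 79.8
```

move_arm(plan="0.003 0 0 0 20;0.007 0 0 0 20;0.011 0 0 0 20;0.016 0 0 0 20")

```text
time_s: 19.77
tool_pos: [0.5283, -0.1254, 0.1426]
tcp_rot: [[0.001, -1.0, -0.0], [-1.0, -0.001, 0.001], [-0.001, 0.0, -1.0]]
wrist_force: [-0.7, -0.4, -2.8]
finger_gap: 0.0288
grip_force: 79.7
```

move_arm(plan="-0.002 0 0 0 20;0.003 0 0 0 20;0.007 0 0 0 20;0.012 0 0 0 20")

```text
time_s: 20.1
tool_pos: [0.5283, -0.1272, 0.1427]
tcp_rot: [[0.001, -1.0, 0.0], [-1.0, -0.001, 0.0], [-0.0, -0.0, -1.0]]
wrist_force: [1.0, -2.8, -2.5]
finger_gap: 0.0286
grip_force: 79.7
```

move_arm(plan="0.004 0 0 0 20;0.008 0 0 0 20;0.013 0 0 0 20;0.018 0 0 0 20")

```text
time_s: 20.43
tool_pos: [0.5283, -0.1291, 0.1426]
tcp_rot: [[0.001, -1.0, -0.0], [-1.0, -0.001, 0.0], [-0.0, 0.0, -1.0]]
wrist_force: [1.0, -2.0, -3.3]
finger_gap: 0.0287
grip_force: 79.7
```

move_arm(plan="0.003 0 0 0 20;0.007 0 0 0 20;0.011 0 0 0 20;0.015 0 0 0 20")

```text
time_s: 20.77
tool_pos: [0.5283, -0.1309, 0.1426]
tcp_rot: [[0.001, -1.0, -0.0], [-1.0, -0.001, 0.0], [-0.0, 0.0, -1.0]]
wrist_force: [0.6, -1.0, -3.2]
finger_gap: 0.028
grip_force: 79.7
```

move_arm(plan="0 0 0 0 20;0.003 0 0 0 20;0.006 0 0 0 20;0.009 0 0 0 20;0.012 0 0 0 20")

```text
time_s: 21.18
tool_pos: [0.5284, -0.1328, 0.1428]
tcp_rot: [[0.001, -1.0, 0.0], [-1.0, -0.001, -0.0], [0.0, -0.0, -1.0]]
wrist_force: [1.3, -3.7, -3.2]
finger_gap: 0.0286
grip_force: 79.8
```

move_arm(plan="0.005 0 0 0 20;0.008 0 0 0 20;0.01 0 0 0 20;0.012 0 0 0 20;0.015 0 0 0 20")

```text
time_s: 21.6
tool_pos: [0.5284, -0.1344, 0.1427]
tcp_rot: [[0.001, -1.0, 0.0], [-1.0, -0.001, -0.0], [0.0, -0.0, -1.0]]
wrist_force: [0.4, -2.3, -3.7]
finger_gap: 0.0286
grip_force: 79.8
```

move_arm(plan="0.002 0 0 0 20;0.004 0 0 0 20;0.006 0 0 0 20;0.008 0 0 0 20;0.009 0 0 0 20")

```text
time_s: 22.02
tool_pos: [0.5284, -0.1355, 0.1427]
tcp_rot: [[0.001, -1.0, 0.0], [-1.0, -0.001, -0.0], [0.0, -0.0, -1.0]]
wrist_force: [0.4, -4.2, -3.8]
finger_gap: 0.028
grip_force: 79.8
```

move_arm(plan="0.004 0 0 0 20;0.006 0 0 0 20;0.008 0 0 0 20;0.009 0 0 0 20;0.01 0 0 0 20")

```text
time_s: 22.43
tool_pos: [0.5283, -0.1364, 0.1426]
tcp_rot: [[0.001, -1.0, -0.0], [-1.0, -0.001, 0.0], [-0.0, 0.0, -1.0]]
wrist_force: [0.0, -1.9, -1.3]
finger_gap: 0.0283
grip_force: 79.7
```

move_arm(plan="0 0 0 0 20;0.001 0 0 0 20;0.002 0 0 0 20;0.003 0 0 0 20;0.004 0 0 0 20")

```text
time_s: 22.85
tool_pos: [0.5283, -0.1369, 0.1426]
tcp_rot: [[0.001, -1.0, -0.0], [-1.0, -0.001, 0.0], [-0.0, 0.0, -1.0]]
wrist_force: [-0.4, -1.4, -3.0]
finger_gap: 0.0281
grip_force: 79.7
```

move_arm(plan="-0.001 0 0 0 20;-0.001 0 0 0 20;0 0 0 0 20;0 0 0 0 20;0.001 0 0 0 20")

```text
time_s: 23.27
tool_pos: [0.5284, -0.1372, 0.1427]
tcp_rot: [[0.001, -1.0, 0.0], [-1.0, -0.001, -0.0], [0.0, -0.0, -1.0]]
wrist_force: [-0.6, -2.0, -3.2]
finger_gap: 0.0284
grip_force: 79.7
```

move_arm(plan="0 0 0 0 20;0 0 0 0 20;0 0 0 0 20;0.001 0 0 0 20;0.001 0 0 0 20;0.001 0 0 0 20")

```text
time_s: 23.77
tool_pos: [0.5283, -0.1374, 0.1427]
tcp_rot: [[0.001, -1.0, -0.0], [-1.0, -0.001, -0.0], [0.0, 0.0, -1.0]]
wrist_force: [0.3, -2.0, -3.0]
finger_gap: 0.0283
grip_force: 79.7
```

move_arm(plan="0 0 0 0 20;0 0 0 0 20;-0.001 0 0 0 20;-0.001 0 0 0 20;-0.002 0 0 0 20;-0.003 0 0 0 20")

```text
time_s: 24.27
tool_pos: [0.5284, -0.1373, 0.1428]
tcp_rot: [[0.001, -1.0, 0.0], [-1.0, -0.001, -0.001], [0.001, -0.0, -1.0]]
wrist_force: [0.1, -6.4, -3.3]
finger_gap: 0.0284
grip_force: 79.7
```

move_arm(plan="0.003 0 0 0 20;0.004 0 0 0 20;0.004 0 0 0 20;0.003 0 0 0 20;0.002 0 0 0 20")

```text
time_s: 24.68
tool_pos: [0.5284, -0.1373, 0.1427]
tcp_rot: [[0.001, -1.0, -0.0], [-1.0, -0.001, -0.0], [0.0, 0.0, -1.0]]
wrist_force: [-0.4, -4.7, -2.9]
finger_gap: 0.0284
grip_force: 79.8
```

move_arm(plan="0.001 0 0 0 20;0.001 0 0 0 20;0 0 0 0 20;-0.001 0 0 0 20;-0.002 0 0 0 20;-0.003 0 0 0 20")

```text
time_s: 25.18
tool_pos: [0.5283, -0.1371, 0.1427]
tcp_rot: [[0.001, -1.0, -0.0], [-1.0, -0.001, -0.001], [0.001, 0.0, -1.0]]
wrist_force: [-0.1, -4.7, -2.8]
finger_gap: 0.0285
grip_force: 79.8
```

move_arm(plan="0 0 0 0 20;-0.001 0 0 0 20;-0.002 0 0 0 20;-0.003 0 0 0 20;-0.005 0 0 0 20;-0.006 0 0 0 20")

```text
time_s: 25.68
tool_pos: [0.5283, -0.1368, 0.1429]
tcp_rot: [[0.001, -1.0, -0.0], [-1.0, -0.001, -0.001], [0.001, 0.0, -1.0]]
wrist_force: [0.5, -7.8, -2.9]
finger_gap: 0.0287
grip_force: 79.8
```

move_arm(plan="0.004 0 0 0 20;0.003 0 0 0 20;0.003 0 0 0 20;0.002 0 0 0 20;0 0 0 0 20;-0.002 0 0 0 20")

```text
time_s: 26.18
tool_pos: [0.5283, -0.1365, 0.1429]
tcp_rot: [[0.001, -1.0, -0.0], [-1.0, -0.001, -0.001], [0.001, 0.0, -1.0]]
wrist_force: [0.9, -8.3, -2.3]
finger_gap: 0.0285
grip_force: 79.8
```

move_arm(plan="0.02 0 0 0 20;0.1 0 0 0 20;0.25 -0.05 0 0.01 20;0.45 -0.13 0 0.02 20;0.65 -0.21 0 0.03 20;0.8 -0.27 0 0.03 20;0.9 -0.29 0 0.03 20;0.9 -0.29 0 0.03 20;0.9 -0.29 0 0.03 20")

```text
time_s: 26.93
tool_pos: [0.5629, -0.244, 0.142]
tcp_rot: [[-0.094, -0.996, -0.001], [-0.996, 0.094, 0.001], [-0.001, 0.001, -1.0]]
wrist_force: [-0.0, -0.3, -3.9]
finger_gap: 0.0283
grip_force: 79.7
```

move_arm(plan="0.05 0 0.1 0 20;0.15 0 0.25 0 20;0.25 0 0.45 0 20;0.27 0 0.65 0 20;0.27 0 0.8 0 20;0.27 0 0.9 0 20;0.27 0 0.96 0 20;0.27 0 0.98 0 20;0.27 0 0.98 0 20;0.27 0 0.98 0 20")

```text
time_s: 27.77
tool_pos: [0.5609, -0.2759, 0.0262]
tcp_rot: [[-0.093, -0.996, 0.002], [-0.996, 0.093, -0.001], [0.0, -0.002, -1.0]]
wrist_force: [-0.1, -0.3, -3.7]
finger_gap: 0.0288
grip_force: 79.6
```

```bash
python3 - <<'E'
from peg import *
for i in range(4): 
    s=snap('top','z%d'%i);t=manip.get_obs()['time_s'];print(round(t-.05,3),find(s))
o=manip.get_obs();print(o['tool_pos'],o['wrist_force'])
E
```

```text
27.767 [(np.int32(30), np.float64(0.1626), np.float64(-11.3)), (np.int32(27), np.float64(0.1648), np.float64(93.6)), (np.int32(198), np.float64(0.1642), np.float64(134.6))]
27.817 []
27.867 [(np.int32(43), np.float64(0.1644), np.float64(-11.5)), (np.int32(122), np.float64(0.1482), np.float64(135.8))]
27.917 [(np.int32(27), np.float64(0.1648), np.float64(92.6)), (np.int32(110), np.float64(0.1467), np.float64(136.7))]
[ 0.56077046 -0.27617548  0.02605577] [-0.58396082  0.036514   -4.28001607]
```

move_arm(plan="0 0 0.02 0 20;0 0 0.04 0 20;0 0 0.06 0 20;0 0 0.07 0 20;0 0 0.07 0 20;0 0 0.07 0 35;0 0 0.07 0 50;0 0 0.07 0 70;0 0 0.07 0 85;0 0 0.07 0 85;0 0 0.07 0 85;0 0 0.07 0 85;0 0 0 0 85;0 0 -0.1 0 85;0 0 -0.3 0 85;0 0 -0.5 0 85;0 0 -0.75 0 85;0 0 -0.95 0 85;0 0 -1 0 85;0 0 -1 0 85")

```text
time_s: 29.63
tool_pos: [0.5616, -0.2766, 0.1486]
tcp_rot: [[-0.093, -0.996, 0.006], [-0.996, 0.093, -0.002], [0.001, -0.006, -1.0]]
wrist_force: [-0.0, 0.1, -0.5]
finger_gap: 0.0848
grip_force: 0.0
```

```bash
python3 - <<'E'
from h import *
w=snap('wrist','w1');c=snap('scene','sc2');o=manip.get_obs();print(o['tool_pos'],o['finger_gap'])
cv2.imwrite('pics/f.png',cv2.resize(np.hstack([w['color'],c['color']])[:,:,::-1],(800,300)))
E
```

```text
[ 0.55988097 -0.27582477  0.14471176] 0.08495691005346288
```

View pics/f.png

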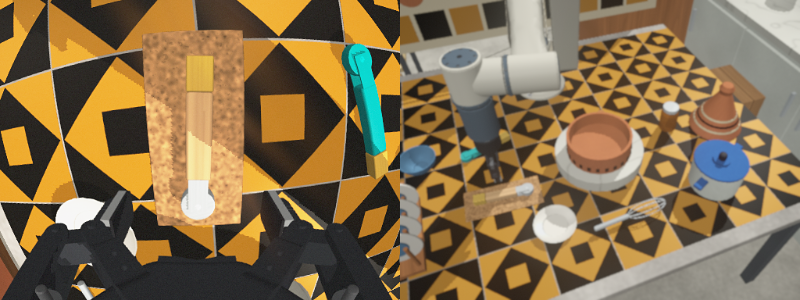

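The wrist view shows the tool lying flat on its mat, with the roller at (198,207) and the handle end at (200,58). The gripper is open and clear of it, and the bystanders haven't moved.

```bash
python3 -c "
from plant import manip
print(manip.finish_job())"
```

```text
the job is handed in; nothing more can be done
None
```

I handed the job in, but I'm not certain the 7.5 s rolling step passed: readings from about 11.9 to 19.4 s stayed in range (1.1–6.8 N), but I only sampled about three times a second with roughly 0.5 N of noise. After that it got worse: the force read 0.4 N at 19.8 s and 8.3 N at 26.2 s, and the wheel slowed to about 0.3 rad/s. The roller is back flat on its mat and released, and the whisk, jar and saucer look unmoved.

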